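Slide the specimen tray over the step onto the tester's plate

TASK

Take the white tray by its black bar and slide it gently, by feel, from the steel shelf over the step onto the raised aluminium plate, tail riding on the shelf while the nose is eased over the edge (never carry it), then straight on between the blue strips until it is home against the red stop with the yellow switch pressed in. The plate height and stop position vary: do not let the tray catch or ram, and keep it nearly level so the jars stay standing. Let go with it flat on the plate, all other things left where they were.

Things in the scene. Friction and masses are not known exactly. Their poses are not given: they have to be found in the camera images.
- station: Fixed white bench tester, 280 x 700 mm. Axes: z up, +y the way the tray must slide, x across. Origin on the bench (z = 0) below the middle of the step. Steel load shelf: y -300 to -2 mm, x -100 to +160 mm, top 60 mm above the bench. Control pod beyond the stop: y +295 to +395 mm, top 100 mm above the bench.
- plate_mark (a point): Point of the tester at its x = 0, y = +140 mm, 60 mm above the bench (shelf level). Round it lies the aluminium plate, y +2 to +280 mm, x -80 to +80 mm. Its top is 2 to 10 mm HIGHER than this point, different each time, not measured; square edge at y = +2 mm. Blue strips on it: y +30 to +250 mm, inner faces at x = -70 and +70 mm, 6 mm high.
- stop_mark (a point): Point of the tester at its x = 0, y = +215 mm, at shelf level. The end stop, 100 mm wide in x, 28 mm thick, top 26 mm above the shelf, stands near it. Its red buffer yields 2 N/mm for 5 mm, then is rigid. The red face towards the tray is somewhere from y = +192 to +255 mm, different each time and not measured.
- step (a point): The middle of the step: point at station x = 0, y = 0, at the height of the load shelf's top (60 mm above the bench). It turns with the station, with the same axes.
- switch (a joint): Yellow presence plunger in the face of the red buffer, on the centre line, 14 mm above the shelf. It reads 0 when free and stands 6 mm out of the face towards the tray; pushing it towards +y raises the value to 0.006 m when flush. Very light spring (about 0.5 N), which cannot push the tray back.
- tray: White open tray, 120 mm (x) by 180 mm (y), 22 mm high, walls and floor 4 mm, square edges, 0.35 to 0.6 kg empty. Origin: centre of the underside; +y is its leading end (nose), towards the plate, up to 6 degrees off the station's +y at the start. It stands on the load shelf, nose short of the step. Friction with the metal 0.5 to 0.7.
- tray_bar (a point): Centre of the tray's black round bar, 10 mm thick, along the tray's x between posts at x = -48 and +48 mm (80 mm free). It is 45 mm ahead of the tray's centre, 60 mm above the underside. Pinched from above across it (fingers closing along the tray's y), lightly, about 35 N, the tray swings about it: raising the bar lifts the nose 4/3 as much while the tail stays down.
- tray_nose (a point): Bottom edge of the tray's leading end, mid-width: 90 mm ahead (+y) of the tray's origin, at the height of the underside.
- tray_tail (a point): Bottom edge of the tray's trailing end, mid-width: 90 mm behind (-y) the tray's origin, at the height of the underside.
- jar_a_mid (a point): Clear jar with a blue cap, diameter 34 mm, 48 mm high, 90 g, standing loose in the rear half of the tray, on its -x side; the point is its centre, half-way up.
- jar_b_mid (a point): The same with a green cap, on the tray's +x side; the point is its centre, half-way up.
- vial_mid (a point): Bystander: small amber bottle with an orange cap, diameter 30 mm, 62 mm high, standing on the load shelf beside the tray on the +x side; the point is half-way up.
- beaker_mid (a point): Bystander: glass beaker, diameter 72 mm, 90 mm high, on the bench at the left; point half-way up.
- flask_mid (a point): Bystander: white bottle with a red cap, diameter 68 mm, 110 mm high, on the bench at the right; point half-way up.
- bin_mid (a point): Bystander: blue open bin 160 x 120 x 50 mm on the bench at the far left; point half-way up.
Mind the look-alikes: they are no part of the job. Leave any pink or purple look-alike of the tray alone.

How it is judged:
By the outcome, as a careful person would: the job done as asked, in the order asked, and still so for the second after the job is handed in, with the robot touching nothing.
It also fails if it takes over 67 s, if anything falls off the work surface, if the arm or the gripper's body presses on something with over 40 N, if the wrist force passes 120 N, or if a joint passes its speed limit or range.

ROBOT

A 6-joint arm with a two-finger parallel gripper is mounted at the origin on the work surface. World frame = base frame: x ahead of the robot, y to its left, z up, the work surface at z = 0. Lengths are in mm, angles in rad, forces in N, time in s.
With the tool pointing down it reaches from about 350 to 925 mm from the base axis. Payload 6.4 kg.
Tool frame: the origin (TCP) lies at the very end of the fingers, on their centre line; the grasp point (between the pads) lies 19 mm behind it (r.pinch_z is the distance from the TCP to the grasp point, in mm); z points along the fingers, x is the direction in which the jaws open and shut, and the axes are right-handed (so a half turn about z gives the same grasp; the last joint's range is limited). The gripper opens to 85 mm and grips with 20 to 120 N. Pads are 22 mm wide; open, the fingers measure 114 mm over their backs; the gripper's body (76 mm by 85 mm) begins 54 mm behind the grasp point. The pads swing forward as they close: fully open they stand 13 mm farther back than shut.
Start: joints at [-1.276, 0.245, 1.558, -0, 1.339, -0.174], TCP at [293.687, -579.881, 231.29] pointing down, gripper open.
Joint ranges: [-3.13, 3.13], [-1.02, 2.26], [0.13, 2.54], [-0.95, 4.09], [0.21, 2.88], [-2.74, 2.74]. Speed limits (rad/s): [2.57, 2.57, 3.14, 3.14, 3.14, 3.14].

INTERFACE

Orientations are given as [roll, pitch, yaw] about the fixed x, y, z axes, in that order (R = Rz(yaw) Ry(pitch) Rx(roll)).
In Python, from rig import r gives the robot as it stands.
- The arm moves only by the shell command python3 -m creep 'ROWS'. ROWS is JSON, a list that holds one entry, the list of rows, each a list of 5 numbers: the finger opening in mm, from 0 to 85.4, then the shift along the tool's x, y, z in units of 40 mm (1.0 is 40 mm), then the turn about the tool's z in units of 6 degrees (1.0 is 6 degrees). A call has 1 to 20 rows; each row is the pose to reach, as a shift and turn from the pose commanded when the call began, along the tool's axes at that moment; what a row does not reach only later rows make up. A row lasts 1/10 s, in which the tool goes at most 50 mm and 8.59 degrees, less where a joint would pass 70% of its speed; a pose out of reach is approached as far as the arm can. A call with a gripper value outside its range is refused whole. The fingers move at their own pace and stop on an object; the grip force is fixed at half the most. Time passes only in rows, so rows that repeat a pose let the fingers close. It gives the time, the measured TCP pose, the force and the opening at its end, in the units of the state.
- r.get_state(): the state, without advancing time (a new reading comes with each control period).
- r.get_image(name): name is "scene" or "side" or "wrist"; returns a dict with "color" (480x640x3 uint8, red, green, blue), "fov_y" (degrees; the focal length in pixels is half the picture's height over the tangent of half this angle, whatever the lens; pixels are square), "cx", "cy" (the principal point, pixels), "eye" and "attitude" of the camera in the world; the wrist camera has in their place "tool_from_camera" (4x4, takes a point from camera to tool coordinates, whose origin is the TCP and whose axes are the tool frame's). Camera axes: x right, y up, looking along -z (the intrinsics and any distortion apply to the point x, -y, -z); pixel columns grow to the right and rows downward; lengths in mm; the calibration is good to about 2 mm. A picture is of the moment at which its call begins: read the wrist's pose just before it. There is no depth.
- r.finish_job(): hands the job in, once; it reports no verdict.
The state is a dict: "clock": time; "qpos": joint angles; "qd": joint speeds; "joint_efforts": joint torques, N m; "position": TCP position; "tcp_rot": TCP orientation; "ft_force": force on the tool from outside, world axes, zero at the start; "torque": the same for the moment, N m; "width": opening from 0.0 (shut) to 1.0 (fully open).
Only numpy, scipy, OpenCV 4.12 (cv2) and the standard library are available. Lean on these libraries where they do the work, as an engineer would, in place of code of your own. Each camera call takes 0.05 s, during which the arm holds its last target.

## Working session

There is one attempt and no reset: what is moved stays moved. The work goes in short steps, Python scripts to look and compute and a shell command to move; the robot and the scene stay as the last step left them, time stands still between calls to the robot, and variables do not carry over. Pictures are saved under pics/ and viewed, and the job is handed in when it is done.

```bash
ls; mkdir -p pics; python3 - <<'E'
from rig import r
import cv2
print(r.get_state(), r.pinch_z)
for n in ["scene","side","wrist"]:
    d=r.get_image(n)
    cv2.imwrite(f"pics/{n}0.png",d["color"][:,:,::-1])
    print(n,{k:v for k,v in d.items() if k!="color"})
E
```

```text
pics
{'clock': 0.0, 'qpos': array([-1.27608132e+00,  2.45813409e-01,  1.55904148e+00,  4.51003081e-06,
        1.33871590e+00, -1.74077095e-01]), 'qd': array([-0.00068405,  0.00051379, -0.00043261, -0.00117637,  0.00110644,
       -0.00058583]), 'joint_efforts': array([ 8.39769127e-04, -4.29499698e+01, -3.26124609e+01, -2.28865622e-05,
        5.27347831e-03,  5.41286227e-06]), 'position': array([ 293.52636523, -579.30765273,  230.16599348]), 'tcp_rot': array([-3.14124572e+00,  1.94747886e-03, -1.10200492e+00]), 'ft_force': array([-0.08054964, -0.07464422, -0.09419348]), 'torque': array([ 0.06122241,  0.01460923, -0.01043536]), 'width': 1.0009514258791525} 18.700000000000003
scene {'fov_y': 54.020933662162875, 'cx': 310.99084928710465, 'cy': 247.18398413280374, 'eye': array([ 830.45237856, -484.54603602, 1089.18555117]), 'attitude': array([ 0.54655439, -0.00835257,  0.54719905])}
side {'fov_y': 51.94004591129857, 'cx': 318.80013730153627, 'cy': 242.02530774211965, 'eye': array([ 396.91060598, 1076.31795353,  770.05047803]), 'attitude': array([ 1.02466314, -0.01683028, -3.02027156])}
wrist {'fov_y': 61.11909656076043, 'cx': 321.1226026759445, 'cy': 239.55186947008818, 'tool_from_camera': array([[ 9.99999832e-01,  5.54253202e-04,  1.68657922e-04,
        -6.66769029e-01],
       [ 5.79337279e-04, -9.55049895e-01, -2.96444535e-01,
        -7.50944330e+01],
       [-3.22860254e-06,  2.96444583e-01, -9.55050056e-01,
        -1.43206227e+02],
       [ 0.00000000e+00,  0.00000000e+00,  0.00000000e+00,
         1.00000000e+00]])}
```

View pics/scene0.png

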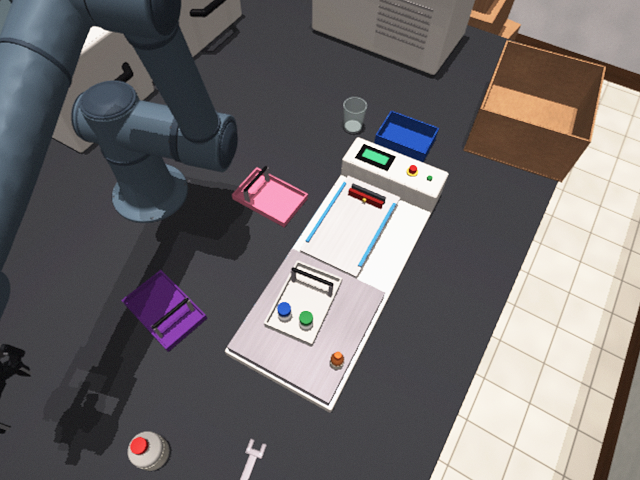

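View pics/side0.png

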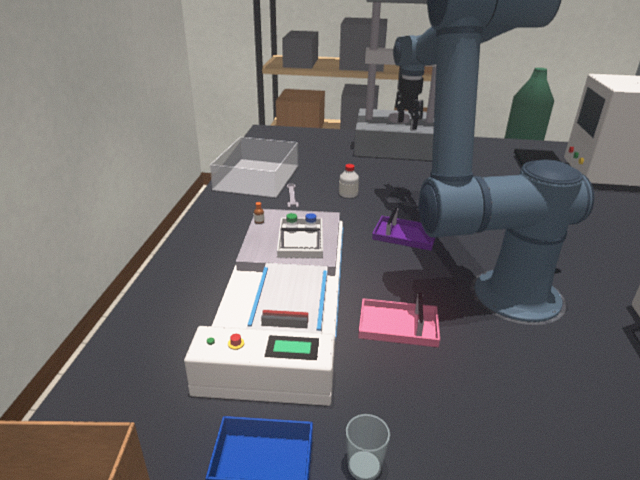

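View pics/wrist0.png

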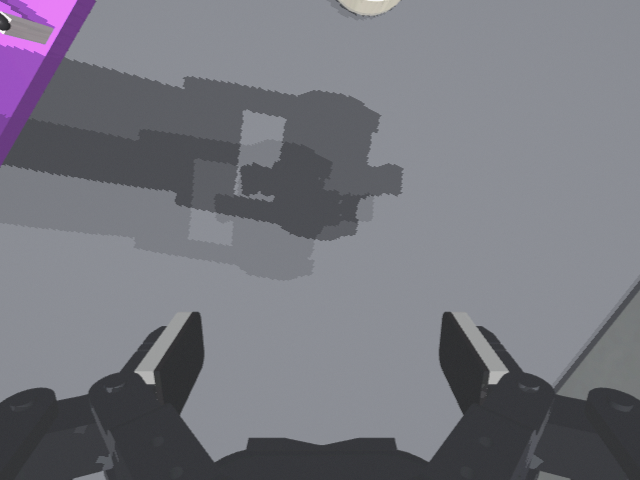

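The scene view shows the station with its load shelf around (305,325), the white tray with its bar at (312,282), the red stop at (367,195), and the pink and purple look-alikes off to the left. The side view shows the same layout from the far end. I'll zoom in to measure.

```bash
cat > h.py <<'E'
import numpy as np, cv2
from scipy.spatial.transform import Rotation as R
from rig import r
def cam(d,st=None):
    if "eye" in d: return R.from_euler("xyz",d["attitude"]).as_matrix(),np.array(d["eye"])
    Rt=R.from_euler("xyz",st["tcp_rot"]).as_matrix(); T=d["tool_from_camera"]
    return Rt@T[:3,:3], Rt@T[:3,3]+st["position"]
def ray(d,u,v,st=None):
    Rm,e=cam(d,st); f=240/np.tan(np.radians(d["fov_y"]/2))
    return e,Rm@np.array([(u-d["cx"])/f,-(v-d["cy"])/f,-1])
def onz(d,u,v,z,st=None):
    e,k=ray(d,u,v,st); return e+k*(z-e[2])/k[2]
def proj(d,p,st=None):
    Rm,e=cam(d,st); f=240/np.tan(np.radians(d["fov_y"]/2)); c=Rm.T@(np.array(p)-e)
    return d["cx"]-f*c[0]/c[2], d["cy"]+f*c[1]/c[2]
def tri(*rs):
    A=np.zeros((3,3));b=np.zeros(3)
    for e,k in rs:
        k=k/np.linalg.norm(k);P=np.eye(3)-np.outer(k,k);A+=P;b+=P@e
    p=np.linalg.solve(A,b)
    return p,[float(np.linalg.norm((np.eye(3)-np.outer(k,k)/(k@k))@(p-e))) for e,k in rs]
E
python3 - <<'E'
import cv2
a=cv2.imread("pics/scene0.png")[170:420,210:460];cv2.imwrite("pics/s1.png",cv2.resize(a,(600,600),interpolation=2))
a=cv2.imread("pics/side0.png")[200:400,180:370];cv2.imwrite("pics/s2.png",cv2.resize(a,(570,600),interpolation=2))
E
```

```text
(no output)
```

View pics/s1.png

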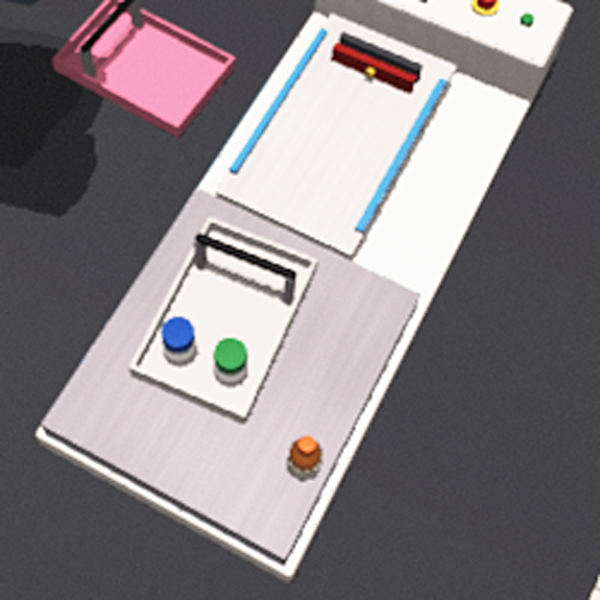

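View pics/s2.png

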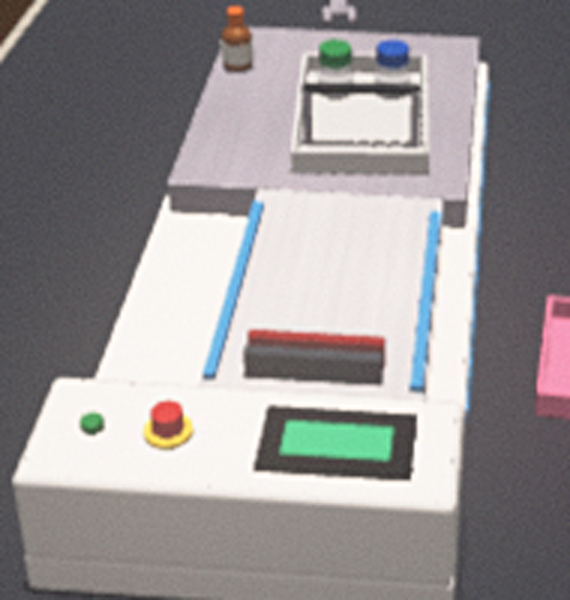

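```bash
python3 - <<'E'
from h import *
S=r.get_image("scene");D=r.get_image("side")
s=lambda u,v:(210+u/2.4-.3,170+v/2.4-.3)
t=lambda u,v:(180+u/3-.3,200+v/3-.3)
loc=np.array([[-100,-300],[160,-300],[160,-2],[-100,-2]])
W=np.array([onz(S,*s(*p),60)[:2] for p in [(43,430),(285,562),(418,297),(200,192)]])
print(W)
W2=np.array([onz(D,*t(*p),60)[:2] for p in [(478,38),(170,187),(465,196)]]);print("side corners (-100,-300),(160,-2),(-100,-2)",W2)
lc=loc.mean(0);wc=W.mean(0)
A=loc-lc;B=W-wc
th=np.arctan2((A[:,0]*B[:,1]-A[:,1]*B[:,0]).sum(),(A*B).sum())
Rm=np.array([[np.cos(th),-np.sin(th)],[np.sin(th),np.cos(th)]])
o=wc-Rm@lc
print("yaw",np.degrees(th),"o",o,"resid",W-(loc@Rm.T+o))
L=lambda p:Rm.T@(p[:2]-o)
for nm,a,b in [("barL",(202,240),(418,88)),("barR",(293,272),(304,88))]:
    p,e=tri(ray(S,*s(*a)),ray(D,*t(*b)));print(nm,p,e,L(p), "z120:",L(onz(S,*s(*a),120)))
for nm,a,z in [("nl",(212,220),82),("nr",(316,262),82),("tl",(133,371),82),("tr",(245,414),82),("stopL",(333,50),86),("stopR",(411,82),86),("plung",(371,72),74),("plateL",(219,195),66),("plateR",(352,249),66)]:
    print(nm,L(onz(S,*s(*a),z)))
E
```

```text
[[ 491.55900779 -273.65763731]
 [ 746.76770754 -259.23784214]
 [ 730.15634997   35.27596503]
 [ 476.936045     24.21815839]]
side corners (-100,-300),(160,-2),(-100,-2) [[ 486.01725563 -269.05199372]
 [ 725.47059421   45.7093858 ]
 [ 472.04227326   22.39347513]]
yaw 2.954187500589174 o [573.61248979  30.9028677 ] resid [[ 2.3523873   0.19455931]
 [-2.09338914  1.21461581]
 [-3.34658469 -1.87555358]
 [ 3.08758652  0.46637846]]
barL [525.59917832 -50.94496875 120.13760732] [2.9399589067696583, 2.939958906769726] [-52.16773407 -79.26458183] z120: [-49.2022066  -78.96746404]
barR [621.97442537 -34.96305114 121.60444799] [0.03018012222378871, 0.03018012222371248] [ 44.90310366 -68.27083828] z120: [ 44.62631214 -67.50382029]
nl [-62.62962327 -36.16368496]
nr [ 52.50522    -28.39306585]
tl [ -48.00514312 -215.70497245]
tr [  65.42855735 -202.32417245]
stopL [-49.3969464  218.42213689]
stopR [ 45.62673654 219.77027611]
plung [ -1.64950952 219.84930163]
plateL [-75.59487083   1.64129315]
plateR [75.43342973 10.70036751]
```

```bash
python3 -m creep '[[[85,-1,-1.3,-0.5,0.4],[85,-2,-2.6,-0.5,0.8],[85,-3,-3.9,-0.5,1.2],[85,-4,-5.2,-0.5,1.6],[85,-5,-6.5,-0.5,2],[85,-6,-7.8,-0.5,2.4],[85,-7,-9.1,-0.5,2.8],[85,-8,-10.4,-0.5,3.2],[85,-9,-11.7,-0.5,3.2],[85,-9.7,-12.8,-0.5,3.2],[85,-9.7,-12.8,-0.5,3.2],[85,-9.7,-12.8,-0.5,3.2],[85,-9.7,-12.8,-0.5,3.2],[85,-9.7,-12.8,-0.5,3.2],[85,-9.7,-12.8,-0.5,3.2]]]'
python3 - <<'E'
from h import *
import pickle
st=r.get_state();d=r.get_image("wrist");print(st["position"],st["tcp_rot"],st["clock"])
pickle.dump((st,d),open("w1.pkl","wb"));cv2.imwrite("pics/w1.png",d["color"][:,:,::-1])
E
```

```text
clock: 1.75
position: [575.1, -1.6, 251.0]
tcp_rot: [3.141, -0.0, -1.435]
ft_force: [0.2, -0.1, 0.6]
width: 0.997
[575.10758212  -1.64713265 250.98741086] [ 3.14085917e+00 -1.77166797e-04 -1.43508451e+00] 1.75
```

View pics/w1.png

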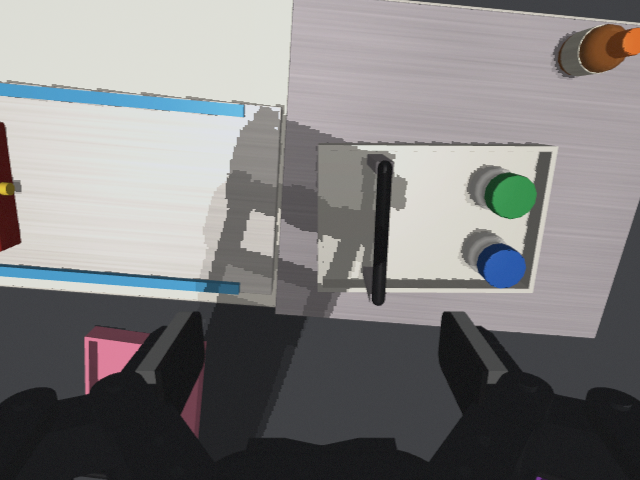

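The wrist view shows the bar from (385,165) to (379,300), the blue strips at rows 88–110 and 270–290, the step edge near column 280, and the red stop at the left edge with its plunger at (8,188). Next I measure these.

```bash
python3 - <<'E'
from h import *
import pickle
st,d=pickle.load(open("w1.pkl","rb"))
im=d["color"];hsv=cv2.cvtColor(im,cv2.COLOR_RGB2HSV)
m=cv2.inRange(hsv,(95,100,90),(112,255,255))
n,l,s,c=cv2.connectedComponentsWithStats(m)
for i in range(1,n):
    if s[i,4]>500:
        ys,xs=np.where(l==i)
        print(s[i])
        for q,f in (("lo",np.min),("hi",np.max)):
            pts=np.array([onz(d,x,f(ys[xs==x]),72 if True else 0,st) for x in np.unique(xs)[5:-8]])
            k=np.polyfit(pts[:,1],pts[:,0],1);print(q,"x=%.3f*y+%.1f"%tuple(k), "ang",np.degrees(np.arctan(-k[0])), "yends",pts[:,1].min(),pts[:,1].max())
g=cv2.cvtColor(im,cv2.COLOR_RGB2GRAY)
m=((im.max(2)<45)).astype(np.uint8)
n,l,s,c=cv2.connectedComponentsWithStats(m[150:320,360:400])
for i in range(1,n):
    if s[i,4]>300:
        ys,xs=np.where(l==i);p=np.c_[xs+360,ys+150].astype(np.float32)
        rc=cv2.minAreaRect(p);print(rc)
        bp=cv2.boxPoints(rc);print(bp)
a=im[80:320,230:560,::-1];cv2.imwrite("pics/w1z.png",cv2.resize(a,None,fx=2.4,fy=2.4,interpolation=2))
E
```

```text
[   0   83  244   34 3000]
lo x=-0.050*y+650.6 ang 2.856146665728634 yends 73.93901923424758 243.95865387078203
hi x=-0.050*y+642.6 ang 2.8902839681423433 yends 73.36691728638984 244.6834924529626
[ 483  249   43   39 1294]
lo x=-0.363*y+503.3 ang 19.928213056201788 yends -168.74997968578035 -146.03033004645752
hi x=-0.155*y+504.4 ang 8.837902431274287 yends -176.27865945514668 -151.62165912952332
[   0  266  239   28 2360]
lo x=-0.051*y+503.3 ang 2.897436706599786 yends 67.70803266115024 257.6390979178001
hi x=-0.051*y+494.9 ang 2.9004320463256352 yends 66.99993281030234 258.4136298079661
((380.86309814453125, 232.46463012695312), (13.756566047668457, 143.5009765625), 3.1798300743103027)
[[370.01538 303.7231 ]
 [377.9754  160.44307]
 [391.71082 161.20615]
 [383.7508  304.4862 ]]
```

View pics/w1z.png

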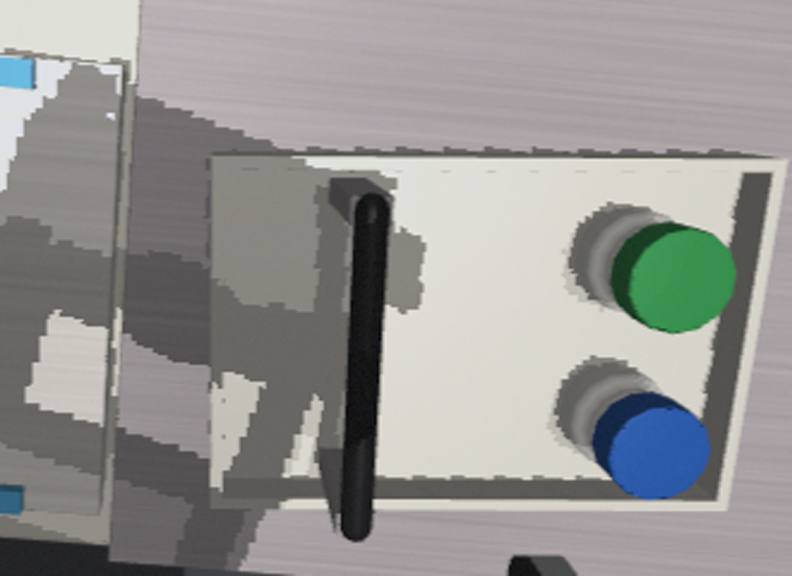

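```bash
python3 - <<'E'
from h import *
import pickle
st,d=pickle.load(open("w1.pkl","rb"))
z=lambda u,v:(230+u/2.4-.3,80+v/2.4-.3)
th=np.radians(2.87);Rm=np.array([[np.cos(th),-np.sin(th)],[np.sin(th),np.cos(th)]])
e=[onz(d,*z(139,5),60,st)[:2],onz(d,*z(109,550),60,st)[:2]]
cl=lambda y:np.array([572.95-0.0505*y,y])
# origin: centerline where local y=0: shelf edge local y=-2
ys=[(Rm.T@p)[1] for p in e];print("shelf edge",e,ys)
c0=np.array([572.95,0]);u=Rm[:,1]
t=(np.mean(ys)+2-(Rm.T@c0)[1])
o=c0+u*t;print("origin",o)
L=lambda p:Rm.T@(p[:2]-o)
for nm,a,h in [("nl",(211,506),82),("nr",(210,156),82),("tr",(787,158),82),("tl",(727,510),82),("bar+",(371,203),120),("bar-",(357,532),120),("strip+ end in",(35,88),72),("strip- end in",(23,488),72)]:
    p=onz(d,*z(*a),h,st);print(nm,p,L(p))
for nm,a,h in [("plunger tip",(13,189),74),("face+ top",(2,124),86),("face- base",(19,243),65),("face + base",(16,180),70)]:
    p=onz(d,*a,h,st);print(nm,p,L(p))
print("vial",L(onz(d,605,48,100,st)))
E
```

```text
shelf edge [array([668.64058243,  37.48432645]), array([475.31328742,  27.43687899])] [np.float64(3.958472995619158), np.float64(3.6035265635667844)]
origin [571.22415657  34.4253755 ]
nl [508.4534629  -7.303349   82.       ] [-64.78131851 -38.53345566]
nr [626.53514428   8.75823001  82.        ] [ 53.95645763 -28.40437289]
tr [ 650.22996777 -170.06874409   82.        ] [  68.66769348 -208.19344615]
tl [ 531.20487985 -186.05913739   82.        ] [ -51.00874162 -218.20419613]
bar+ [622.69140888 -37.29649747 120.        ] [ 47.81158295 -74.20887857]
bar- [523.00414681 -51.17510367 120.        ] [-52.44554433 -83.07873528]
strip+ end in [639.15286304  66.31871661  72.        ] [69.44040396 28.45214697]
strip- end in [501.8404256   59.74469578  72.        ] [-68.02896521  28.76160629]
plunger tip [559.36860798 243.55871371  74.        ] [ -1.36937103 209.46463187]
face+ top [610.47326219 238.48585538  86.        ] [ 49.41718512 201.83932609]
face- base [510.25424283 249.19404791  65.        ] [-50.13997135 217.55205425]
face + base [565.96768714 243.47532907  70.        ] [  5.2172559 209.0509359]
vial [ 133.63026537 -212.89040575]
```

```bash
python3 - <<'E'
import cv2
a=cv2.imread("pics/w1.png")[100:280,0:60];cv2.imwrite("pics/w1y.png",cv2.resize(a,None,fx=3.3,fy=3.3,interpolation=2))
E
```

```text
(no output)
```

View pics/w1y.png

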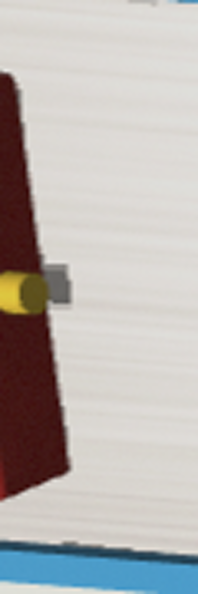

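```bash
python3 -m creep '[[[60,0.7,0.1,0.3,0],[60,1.05,0.2,1,0],[60,1.05,0.2,1.9,0],[60,1.05,0.2,2.7,0],[60,1.05,0.2,3.3,0],[60,1.05,0.2,3.6,0],[60,1.05,0.2,3.75,0],[60,1.05,0.2,3.75,0],[60,1.05,0.2,3.75,0]]]'
python3 - <<'E'
from h import *
st=r.get_state();d=r.get_image("wrist");cv2.imwrite("pics/w2.png",d["color"][:,:,::-1])
d=r.get_image("scene");a=d["color"][170:420,210:460,::-1];cv2.imwrite("pics/s3.png",cv2.resize(a,(600,600),interpolation=2))
print(st["position"],st["ft_force"])
E
```

```text
clock: 2.7
position: [573.7, -45.6, 102.8]
tcp_rot: [-3.139, -0.001, -1.437]
ft_force: [-0.9, 0.3, 0.5]
width: 0.704
[573.74778849 -45.64552277 102.76928472] [-0.89256151  0.29295392  0.49573844]
```

View pics/w2.png

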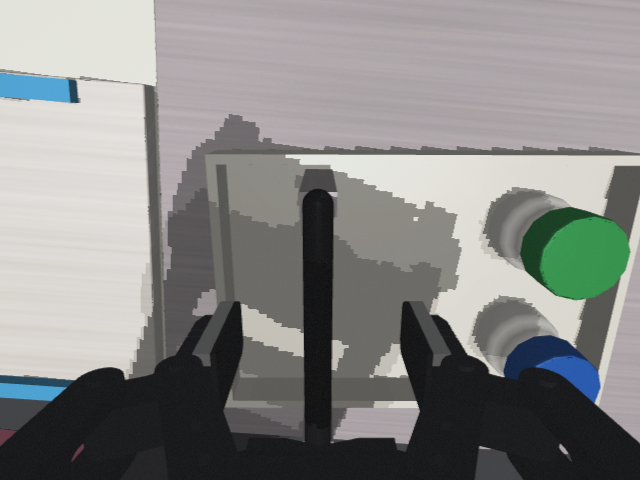

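The bar runs down column 318, centred between the pads at 240 and 403 and parallel to them. I'll close now.

```bash
python3 -m creep '[[[40,0,0,0,0],[20,0,0,0,0],[8,0,0,0,0],[0,0,0,0,0],[0,0,0,0,0],[0,0,0,0,0],[0,0,0,0,0]]]'
python3 - <<'E'
from h import *
st=r.get_state();print(st["position"],st["ft_force"],st["torque"],st["tcp_rot"][2])
d=r.get_image("wrist");cv2.imwrite("pics/w3.png",d["color"][:,:,::-1])
E
```

```text
clock: 3.5
position: [572.9, -45.0, 101.6]
tcp_rot: [-3.141, 0.0, -1.437]
ft_force: [-0.8, 1.3, 2.9]
width: 0.093
[572.92679614 -44.95324665 101.62051592] [-0.82550064  1.3413556   2.90090103] [ 0.24190828  0.22704058 -0.04703618] -1.4370422342372573
```

View pics/w3.png

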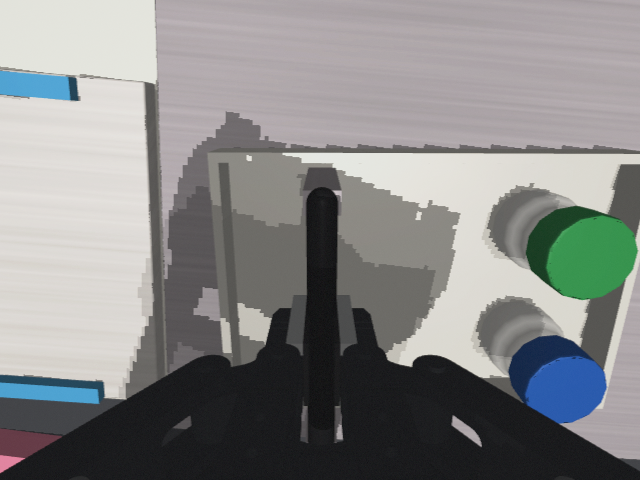

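```bash
python3 -m creep '[[[0,-0.04,-0.01,0,0.1],[0,-0.08,-0.02,0,0.2],[0,-0.13,-0.03,0,0.3],[0,-0.18,-0.04,0,0.4],[0,-0.23,-0.055,0,0.5],[0,-0.28,-0.065,0,0.6],[0,-0.33,-0.075,0,0.7],[0,-0.37,-0.085,0,0.8],[0,-0.37,-0.085,0,0.8],[0,-0.37,-0.085,0,0.8]]]'
python3 - <<'E'
from h import *
import pickle
st=r.get_state();print(st["position"],st["ft_force"],st["torque"],st["tcp_rot"])
d=r.get_image("wrist");cv2.imwrite("pics/w4.png",d["color"][:,:,::-1]);pickle.dump((st,d),open("w4.pkl","wb"))
d=r.get_image("scene");a=d["color"][170:420,210:460,::-1];cv2.imwrite("pics/s4.png",cv2.resize(a,(600,600),interpolation=2))
E
```

```text
clock: 4.55
position: [574.5, -29.7, 101.6]
tcp_rot: [-3.141, 0.0, -1.521]
ft_force: [0.2, -2.8, 5.1]
width: 0.092
[574.51032254 -29.73294483 101.58056932] [ 0.15804474 -2.76122686  5.13109086] [-0.48874575 -0.16801989  0.11067525] [-3.14082091e+00  3.91241384e-04 -1.52096204e+00]
```

View pics/w4.png

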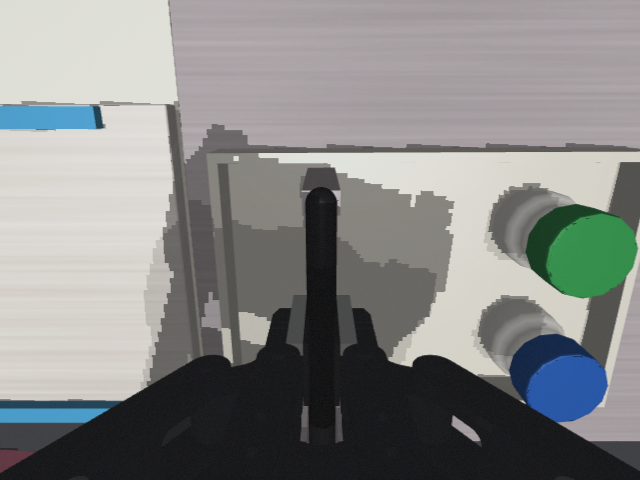

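View pics/s4.png

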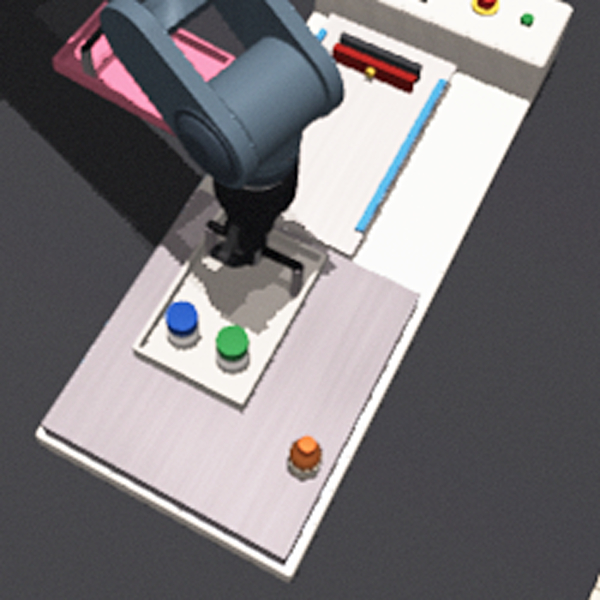

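```bash
python3 -m creep '[[[0,0,0,-0.03,0],[0,0,0,-0.06,0],[0,0,0,-0.09,0],[0,0,0,-0.12,0],[0,0,0,-0.12,0]]]'; python3 -m creep '[[[0,0,0,-0.03,0],[0,0,0,-0.06,0],[0,0,0,-0.09,0],[0,0,0,-0.115,0],[0,0,0,-0.115,0],[0,0,0,-0.115,0]]]'
python3 - <<'E'
from h import *
st=r.get_state();print(st["position"],st["ft_force"],st["torque"],st["tcp_rot"])
d=r.get_image("wrist");cv2.imwrite("pics/w5.png",d["color"][:,:,::-1])
d=r.get_image("side");a=d["color"][200:400,180:370,::-1];cv2.imwrite("pics/d5.png",cv2.resize(a,(570,600),interpolation=2))
E
```

```text
clock: 5.15
position: [573.3, -29.5, 105.3]
tcp_rot: [3.14, 0.001, -1.521]
ft_force: [-0.2, -0.4, -4.7]
width: 0.09
clock: 5.75
position: [574.2, -29.9, 110.7]
tcp_rot: [3.142, 0.0, -1.521]
ft_force: [-0.4, 1.2, -5.0]
width: 0.09
[574.18411033 -29.8999328  110.73376763] [-0.4253807   1.15424254 -4.9667771 ] [ 0.25818952  0.09327984 -0.05498614] [ 3.14152198e+00  1.81557173e-04 -1.52093888e+00]
```

View pics/w5.png

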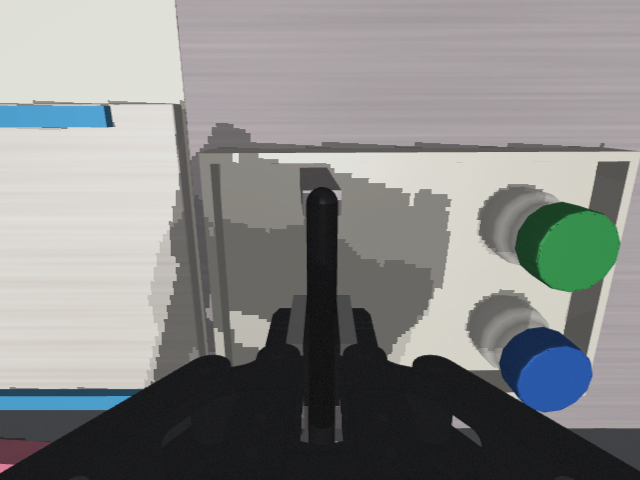

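View pics/d5.png

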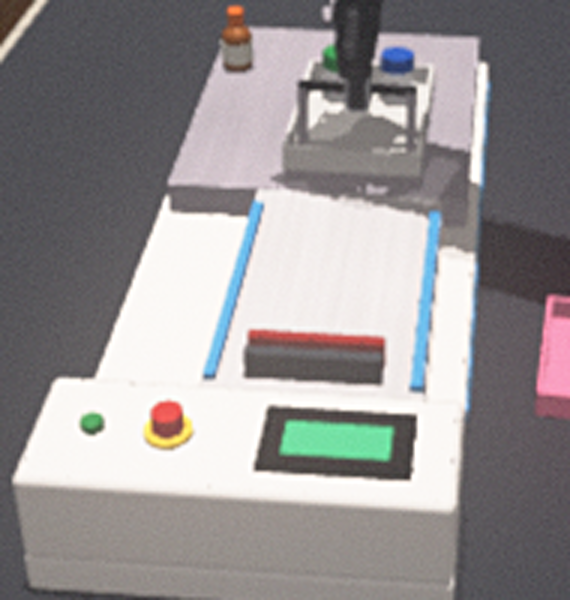

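Bar lift is 9 mm at 5 N and the tray swings with its tail down. Next I move the nose about 20 mm past the edge.

```bash
python3 -m creep '[[[0,-0.05,0,0,0],[0,-0.12,0,0,0],[0,-0.2,0,0,0],[0,-0.28,0,0,0],[0,-0.36,0,0,0],[0,-0.44,0,0,0],[0,-0.5,0,0,0]]]'; python3 -m creep '[[[0,-0.08,0,0,0],[0,-0.16,0,0,0],[0,-0.24,0,0,0],[0,-0.32,0,0,0],[0,-0.4,0,0,0],[0,-0.46,0,0,0],[0,-0.5,0,0,0],[0,-0.5,0,0,0],[0,-0.5,0,0,0]]]'
python3 - <<'E'
from h import *
st=r.get_state();print(st["position"],st["ft_force"],st["torque"],st["tcp_rot"])
d=r.get_image("wrist");cv2.imwrite("pics/w6.png",d["color"][:,:,::-1])
d=r.get_image("side");a=d["color"][200:400,180:370,::-1];cv2.imwrite("pics/d6.png",cv2.resize(a,(570,600),interpolation=2))
E
```

```text
clock: 6.55
position: [573.1, -9.6, 110.6]
tcp_rot: [3.141, 0.0, -1.521]
ft_force: [-0.6, -0.3, -5.4]
width: 0.094
clock: 7.45
position: [572.2, 10.0, 110.7]
tcp_rot: [-3.142, 0.0, -1.521]
ft_force: [0.0, -0.3, -5.4]
width: 0.088
[572.23527557  10.02099143 110.71576525] [ 0.01968308 -0.26095533 -5.40808522] [0.30035941 0.03973093 0.02624309] [-3.14156063e+00  1.04344467e-04 -1.52082001e+00]
```

View pics/w6.png

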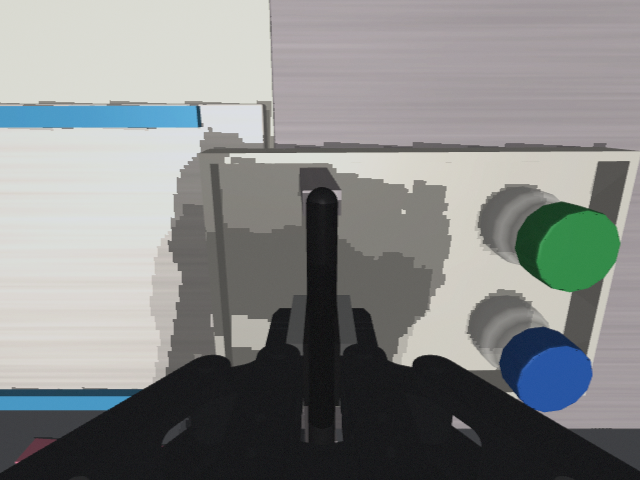

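View pics/d6.png

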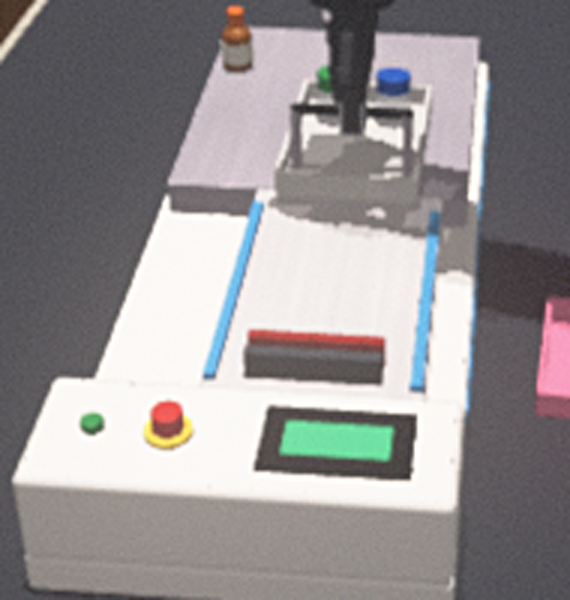

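The nose is over the plate between the strips with no catch, and drag is about 0.3 N. Now I lower it by feel.

```bash
for i in 1; do python3 -m creep '[[[0,0,0,0.025,0],[0,0,0,0.05,0],[0,0,0,0.05,0]]]'; python3 -m creep '[[[0,0,0,0.025,0],[0,0,0,0.025,0]]]';python3 -m creep '[[[0,0,0,0.025,0],[0,0,0,0.025,0]]]'; done
```

```text
clock: 7.85
position: [572.3, 9.9, 108.6]
tcp_rot: [-3.141, -0.0, -1.521]
ft_force: [-0.2, -0.5, -4.2]
width: 0.09
clock: 8.05
position: [572.3, 10.0, 107.7]
tcp_rot: [-3.141, -0.0, -1.521]
ft_force: [0.4, 0.1, -4.5]
width: 0.088
clock: 8.25
position: [572.3, 10.0, 106.7]
tcp_rot: [-3.141, -0.0, -1.521]
ft_force: [0.2, 0.7, -3.8]
width: 0.087
```

```bash
python3 -m creep '[[[0,0,0,0.02,0],[0,0,0,0.02,0]]]';python3 -m creep '[[[0,0,0,0.02,0],[0,0,0,0.02,0]]]';python3 -m creep '[[[0,0,0,0.02,0],[0,0,0,0.02,0]]]'
```

```text
clock: 8.45
position: [572.3, 10.0, 105.9]
tcp_rot: [-3.141, -0.0, -1.521]
ft_force: [-0.2, 0.9, -4.3]
width: 0.09
clock: 8.65
position: [572.2, 10.0, 105.1]
tcp_rot: [-3.142, -0.0, -1.521]
ft_force: [-0.3, 0.8, -4.0]
width: 0.087
clock: 8.85
position: [572.3, 10.0, 104.3]
tcp_rot: [-3.141, -0.0, -1.521]
ft_force: [-0.0, 1.7, -3.3]
width: 0.094
```

```bash
python3 -m creep '[[[0,0,0,0.015,0],[0,0,0,0.015,0]]]';python3 -m creep '[[[0,0,0,0.015,0],[0,0,0,0.015,0]]]'
```

```text
clock: 9.05
position: [572.3, 10.0, 103.9]
tcp_rot: [-3.141, 0.0, -1.521]
ft_force: [-0.2, 2.2, -1.7]
width: 0.09
clock: 9.25
position: [572.3, 10.0, 103.8]
tcp_rot: [3.142, -0.0, -1.521]
ft_force: [-3.1, 2.3, 3.9]
width: 0.091
```

Contact is at TCP z≈104, which puts the plate about 2.7 mm above the shelf. I'll ease up about 2 mm and slide on.

```bash
python3 -m creep '[[[0,0,0,-0.02,0],[0,0,0,-0.04,0],[0,0,0,-0.06,0],[0,0,0,-0.06,0]]]'; python3 -m creep '[[[0,-0.05,0,0,0],[0,-0.12,0,0,0],[0,-0.2,0,0,0],[0,-0.28,0,0,0],[0,-0.36,0,0,0],[0,-0.44,0,0,0],[0,-0.52,0,0,0],[0,-0.6,0,0,0]]]';  python3 -m creep '[[[0,-0.08,0,0,0],[0,-0.16,0,0,0],[0,-0.24,0,0,0],[0,-0.32,0,0,0],[0,-0.4,0,0,0],[0,-0.4,0,0,0]]]'
```

```text
clock: 9.65
position: [572.0, 9.7, 105.1]
tcp_rot: [3.141, -0.0, -1.521]
ft_force: [0.8, -0.8, -3.9]
width: 0.092
clock: 10.45
position: [571.0, 34.2, 105.5]
tcp_rot: [-3.142, -0.0, -1.521]
ft_force: [0.2, -1.0, -4.7]
width: 0.09
clock: 11.05
position: [570.2, 50.5, 105.6]
tcp_rot: [-3.141, 0.001, -1.521]
ft_force: [-0.6, 1.6, -4.4]
width: 0.092
```

```bash
python3 -m creep '[[[0,-0.06,0,0,0],[0,-0.14,0,0,0],[0,-0.22,0,0,0],[0,-0.3,0,0,0],[0,-0.38,0,0,0],[0,-0.45,0,0,0]]]';python3 -m creep '[[[0,-0.08,0,0,0],[0,-0.16,0,0,0],[0,-0.24,0,0,0],[0,-0.3,0,0,0],[0,-0.3,0,0,0]]]'
python3 - <<'E'
from h import *
d=r.get_image("side");a=d["color"][200:400,180:370,::-1];cv2.imwrite("pics/d7.png",cv2.resize(a,(570,600),interpolation=2))
d=r.get_image("wrist");cv2.imwrite("pics/w7.png",d["color"][:,:,::-1])
E
```

```text
clock: 11.65
position: [569.3, 68.2, 105.5]
tcp_rot: [3.142, 0.0, -1.521]
ft_force: [-1.6, -1.0, -4.8]
width: 0.089
clock: 12.15
position: [568.8, 80.4, 105.7]
tcp_rot: [-3.141, 0.001, -1.521]
ft_force: [-0.9, 1.8, -4.0]
width: 0.089
```

View pics/d7.png

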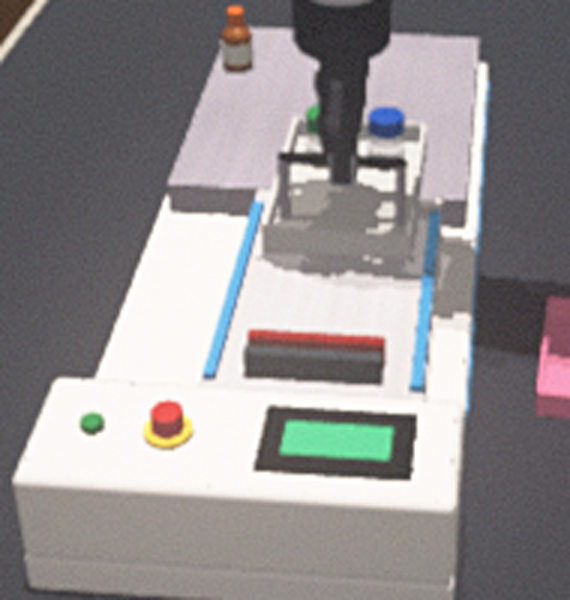

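View pics/w7.png

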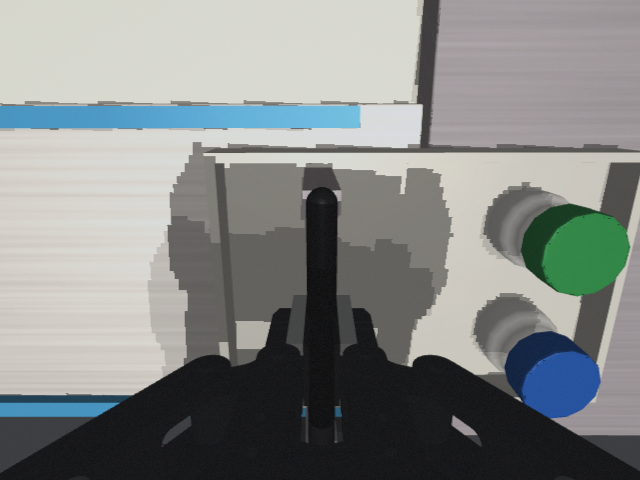

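```bash
python3 -m creep '[[[0,-0.04,0,0.005,0],[0,-0.08,0,0.01,0],[0,-0.08,0,0.01,0]]]';python3 -m creep '[[[0,-0.04,0,0.01,0],[0,-0.08,0,0.015,0],[0,-0.08,0,0.015,0]]]'; python3 -m creep '[[[0,-0.04,0,0.01,0],[0,-0.08,0,0.015,0],[0,-0.08,0,0.015,0]]]'
```

```text
clock: 12.55
position: [568.8, 82.9, 105.4]
tcp_rot: [-3.141, -0.0, -1.521]
ft_force: [-0.0, -2.2, -1.6]
width: 0.089
clock: 12.85
position: [568.6, 86.4, 104.7]
tcp_rot: [-3.141, -0.0, -1.521]
ft_force: [0.5, -2.5, -1.4]
width: 0.094
clock: 13.15
position: [568.6, 89.6, 104.3]
tcp_rot: [-3.141, -0.0, -1.521]
ft_force: [1.7, -2.9, 1.0]
width: 0.095
```

```bash
python3 -m creep '[[[0,-0.05,0,0,0],[0,-0.13,0,0,0],[0,-0.22,0,0,0],[0,-0.31,0,0,0],[0,-0.4,0,0,0],[0,-0.48,0,0,0],[0,-0.54,0,0,0],[0,-0.54,0,0,0]]]';python3 -m creep '[[[0,-0.05,0,0,0],[0,-0.13,0,0,0],[0,-0.22,0,0,0],[0,-0.31,0,0,0],[0,-0.4,0,0,0],[0,-0.48,0,0,0],[0,-0.54,0,0,0],[0,-0.54,0,0,0]]]'
python3 - <<'E'
from h import *
d=r.get_image("side");a=d["color"][200:400,180:370,::-1];cv2.imwrite("pics/d8.png",cv2.resize(a,(570,600),interpolation=2))
d=r.get_image("wrist");cv2.imwrite("pics/w8.png",d["color"][:,:,::-1])
E
```

```text
clock: 13.95
position: [567.4, 111.6, 104.2]
tcp_rot: [-3.141, 0.0, -1.521]
ft_force: [0.7, -3.1, 5.7]
width: 0.095
clock: 14.75
position: [566.3, 132.8, 104.2]
tcp_rot: [-3.141, 0.0, -1.521]
ft_force: [-0.2, -3.3, 5.1]
width: 0.091
```

View pics/d8.png

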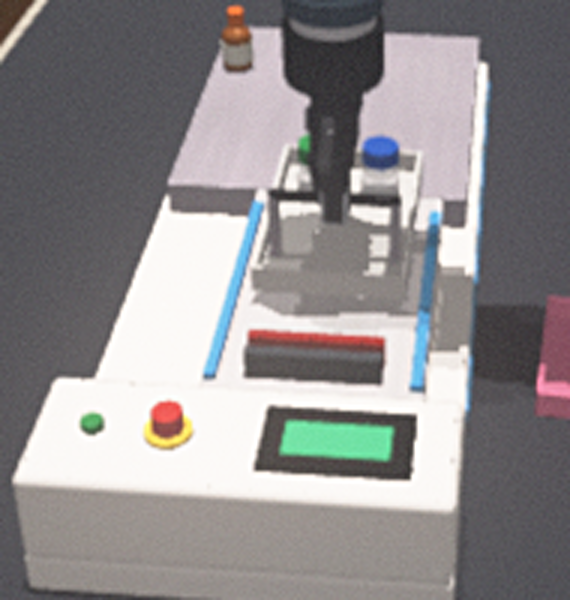

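View pics/w8.png

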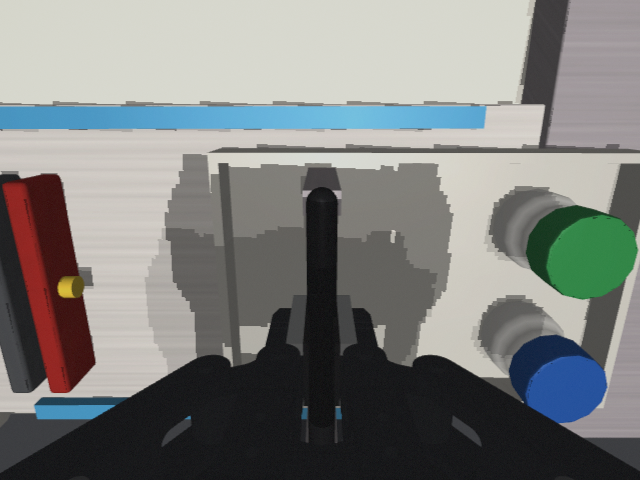

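```bash
python3 - <<'E'
from h import *
st=r.get_state();d=r.get_image("wrist")
th=np.radians(2.87);Rm=np.array([[np.cos(th),-np.sin(th)],[np.sin(th),np.cos(th)]]);o=np.array([571.22,34.43])
L=lambda p:(Rm.T@(p[:2]-o)).round(1)
for n,a,z in [("face top",(27,182),86),("face top2",(69,390),86),("face bot",(61,174),63),("face bot2",(95,360),63),("tip",(83,287),74),("nose rim r",(210,153),84.7),("strip+",(300,128),68.7),("bar end",(321,190),122.7),("tray +edge",(300,150),84.7)]:
    print(n,L(onz(d,*a,z,st)))
print("bar",L(st["position"]),st["position"],st["ft_force"])
E
```

```text
face top [ 48.9 216.1]
face top2 [-49.1 217.4]
face bot [ 48.8 216.6]
face bot2 [-48.2 217.3]
tip [ -1.9 209.3]
nose rim r [ 60.1 142.6]
strip+ [ 69.  107.8]
bar end [52.3 98.9]
tray +edge [ 61.2 107.1]
bar [ 0.1 98.5] [566.34199013 132.7965256  104.24379026] [ 1.50431073 -3.46421015  5.28959411]
```

The red face is at y≈217 and the plunger tip at ≈210, with the nose at ≈143, centred and straight. I'll close most of that gap, then feel for contact.

```bash
python3 -m creep '[[[0,-0.05,0,-0.005,0],[0,-0.13,0,-0.005,0],[0,-0.22,0,-0.005,0],[0,-0.31,0,-0.005,0],[0,-0.4,0,-0.005,0],[0,-0.49,0,-0.005,0],[0,-0.58,0,-0.005,0],[0,-0.67,0,-0.005,0],[0,-0.76,0,-0.005,0],[0,-0.84,0,-0.005,0],[0,-0.9,0,-0.005,0],[0,-0.9,0,-0.005,0]]]'; python3 -m creep '[[[0,-0.06,0,0,0],[0,-0.12,0,0,0],[0,-0.18,0,0,0],[0,-0.24,0,0,0],[0,-0.3,0,0,0],[0,-0.36,0,0,0],[0,-0.42,0,0,0],[0,-0.45,0,0,0],[0,-0.45,0,0,0]]]'
```

```text
clock: 16.1
position: [564.4, 168.5, 104.3]
tcp_rot: [-3.141, -0.0, -1.521]
ft_force: [0.2, -2.9, 5.3]
width: 0.09
clock: 17.0
position: [563.5, 186.3, 104.2]
tcp_rot: [-3.142, -0.0, -1.521]
ft_force: [-0.3, -5.3, 6.3]
width: 0.089
```

```bash
python3 -m creep '[[[0,-0.03,0,0,0],[0,-0.06,0,0,0],[0,-0.09,0,0,0],[0,-0.12,0,0,0],[0,-0.15,0,0,0],[0,-0.18,0,0,0],[0,-0.2,0,0,0],[0,-0.2,0,0,0]]]'
```

```text
clock: 17.8
position: [563.1, 194.1, 104.2]
tcp_rot: [3.142, -0.001, -1.521]
ft_force: [0.7, -5.2, 5.2]
width: 0.09
```

```bash
python3 -m creep '[[[0,-0.03,0,0,0],[0,-0.06,0,0,0],[0,-0.09,0,0,0],[0,-0.12,0,0,0],[0,-0.12,0,0,0]]]'; python3 -m creep '[[[0,-0.03,0,0,0],[0,-0.06,0,0,0],[0,-0.06,0,0,0]]]';python3 -m creep '[[[0,-0.02,0,0,0],[0,-0.04,0,0,0],[0,-0.04,0,0,0]]]'
```

```text
clock: 18.3
position: [562.8, 199.0, 104.2]
tcp_rot: [3.142, -0.001, -1.521]
ft_force: [-0.3, -5.5, 5.1]
width: 0.094
clock: 18.6
position: [562.7, 201.3, 104.3]
tcp_rot: [3.142, -0.001, -1.521]
ft_force: [-0.3, -5.2, 5.2]
width: 0.09
clock: 18.9
position: [562.6, 202.8, 104.3]
tcp_rot: [3.141, -0.001, -1.521]
ft_force: [0.7, -5.8, 5.3]
width: 0.093
```

```bash
python3 -m creep '[[[0,-0.02,0,0,0],[0,-0.03,0,0,0],[0,-0.03,0,0,0]]]'; python3 -m creep '[[[0,-0.02,0,0,0],[0,-0.03,0,0,0],[0,-0.03,0,0,0]]]';python3 -m creep '[[[0,-0.02,0,0,0],[0,-0.02,0,0,0],[0,-0.02,0,0,0]]]'
```

```text
clock: 19.2
position: [562.6, 203.9, 104.3]
tcp_rot: [3.142, -0.001, -1.521]
ft_force: [0.9, -5.6, 5.6]
width: 0.091
clock: 19.5
position: [562.5, 205.1, 104.2]
tcp_rot: [3.141, -0.001, -1.521]
ft_force: [-0.4, -6.1, 5.2]
width: 0.094
clock: 19.8
position: [562.5, 205.9, 104.2]
tcp_rot: [3.141, -0.001, -1.521]
ft_force: [0.2, -6.9, 5.1]
width: 0.09
```

```bash
python3 -m creep '[[[0,-0.02,0,0,0],[0,-0.02,0,0,0],[0,-0.02,0,0,0]]]'; python3 -m creep '[[[0,-0.015,0,0,0],[0,-0.015,0,0,0],[0,-0.015,0,0,0]]]'
python3 - <<'E'
from h import *
d=r.get_image("side");a=d["color"][200:400,180:370,::-1];cv2.imwrite("pics/d9.png",cv2.resize(a,(570,600),interpolation=2))
d=r.get_image("wrist");cv2.imwrite("pics/w9.png",d["color"][:,:,::-1])
E
```

```text
clock: 20.1
position: [562.5, 206.6, 104.2]
tcp_rot: [3.141, -0.001, -1.521]
ft_force: [0.2, -6.8, 5.5]
width: 0.095
clock: 20.4
position: [562.5, 207.0, 104.3]
tcp_rot: [3.141, -0.002, -1.521]
ft_force: [0.2, -6.9, 5.3]
width: 0.093
```

View pics/w9.png

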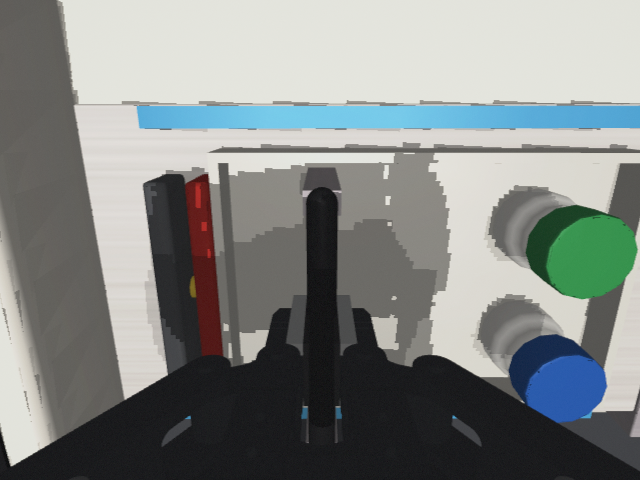

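View pics/d9.png

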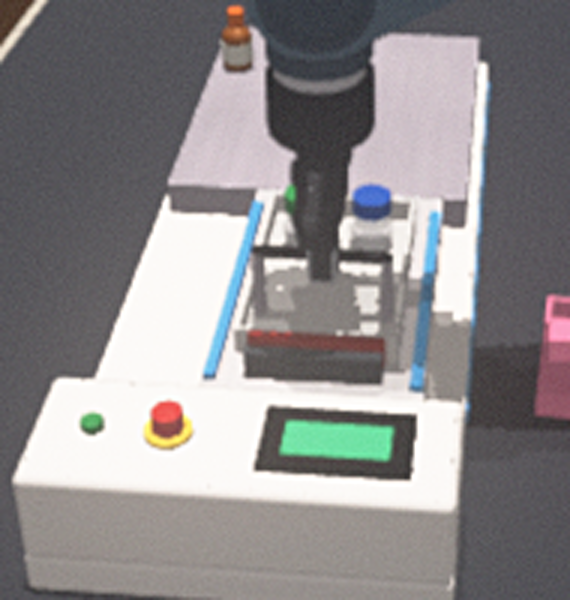

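The red face is touching or nearly touching the nose at column 210, and the plunger's back end shows at (193,287). I'll confirm with a few more small steps.

```bash
python3 -m creep '[[[0,-0.02,0,0,0],[0,-0.02,0,0,0],[0,-0.02,0,0,0]]]'; python3 -m creep '[[[0,-0.02,0,0,0],[0,-0.02,0,0,0],[0,-0.02,0,0,0]]]'
```

```text
clock: 20.8
position: [562.5, 207.5, 104.2]
tcp_rot: [3.141, -0.002, -1.521]
ft_force: [0.7, -8.2, 6.2]
width: 0.093
clock: 21.1
position: [562.5, 208.1, 104.2]
tcp_rot: [3.141, -0.003, -1.521]
ft_force: [0.4, -9.4, 5.3]
width: 0.086
```

Clean 2 N/mm rise, so the tray is home and compressing the buffer about 1.5 mm. I'll ease the downward press and release.

```bash
python3 -m creep '[[[0,0,0,-0.01,0],[0,0,0,-0.01,0]]]'; python3 -m creep '[[[14,0,0,0,0],[20,0,0,0,0],[30,0,0,0,0],[45,0,0,0,0],[50,0,0,0,0],[50,0,0,0,0],[50,0,0,0,0]]]'
python3 - <<'E'
from h import *
d=r.get_image("wrist");cv2.imwrite("pics/w10.png",d["color"][:,:,::-1])
E
```

```text
clock: 21.3
position: [562.5, 208.1, 104.3]
tcp_rot: [3.142, -0.003, -1.521]
ft_force: [2.5, -7.5, 3.3]
width: 0.093
clock: 22.0
position: [562.2, 209.6, 104.5]
tcp_rot: [3.142, 0.0, -1.521]
ft_force: [-0.1, -0.4, -0.5]
width: 0.586
```

View pics/w10.png

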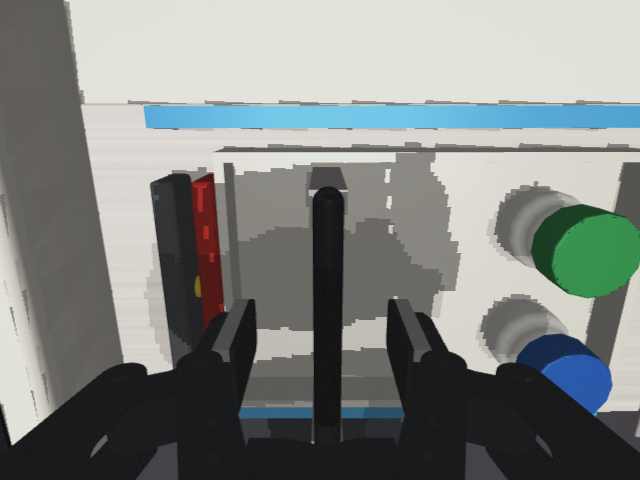

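Free and clear of the bar at column 327. I'll retract straight up and check.

```bash
python3 -m creep '[[[50,0,0,-0.3,0],[50,0,0,-0.8,0],[50,0,0,-1.6,0],[50,0,0,-2.5,0],[50,0,0,-3.3,0],[50,0,0,-3.8,0],[50,0,0,-3.8,0],[50,0,0,-3.8,0],[50,0,0,-3.8,0],[50,0,0,-3.8,0]]]'
python3 - <<'E'
from h import *
st=r.get_state();print(st["position"])
d=r.get_image("wrist");cv2.imwrite("pics/w11.png",d["color"][:,:,::-1])
d=r.get_image("side");a=d["color"][200:400,180:370,::-1];cv2.imwrite("pics/d11.png",cv2.resize(a,(570,600),interpolation=2))
import pickle;pickle.dump((st,r.get_image("wrist")),open("w11.pkl","wb"))
E
```

```text
clock: 23.05
position: [561.4, 209.3, 254.5]
tcp_rot: [3.138, -0.0, -1.521]
ft_force: [0.9, 0.3, -0.7]
width: 0.588
[561.38901077 209.34901857 254.52965385]
```

View pics/w11.png

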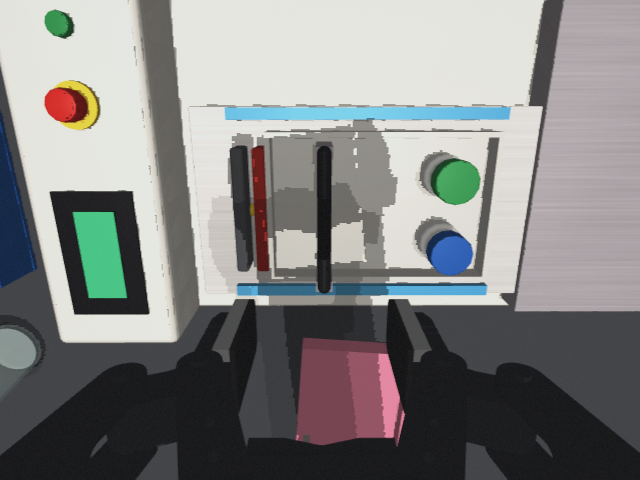

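View pics/d11.png

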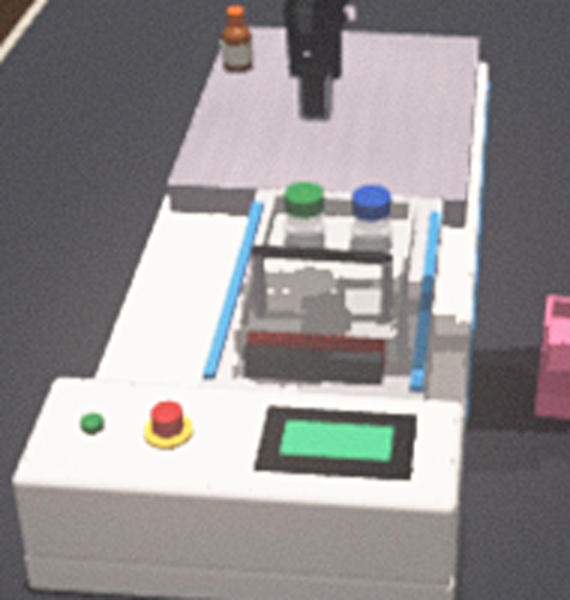

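```bash
python3 - <<'E'
from h import *
import pickle
st,d=pickle.load(open("w11.pkl","rb"))
a=d["color"][120:290,220:360,::-1];cv2.imwrite("pics/w11z.png",cv2.resize(a,None,fx=3.5,fy=3.5,interpolation=cv2.INTER_NEAREST))
E
```

```text
(no output)
```

View pics/w11z.png

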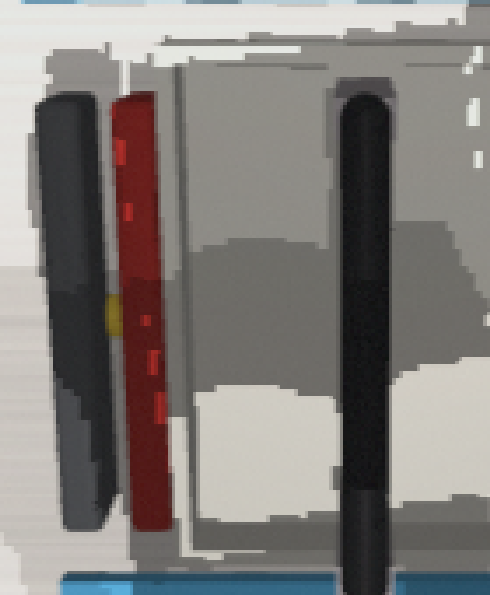

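```bash
python3 - <<'E'
from h import *
a=cv2.imread("pics/scene0.png");b=r.get_image("scene")["color"][:,:,::-1];cv2.imwrite("pics/sceneF.png",b)
r.finish_job();print(r.get_state()["clock"])
E
```

```text
the job is handed in; nothing more can be done
the job is handed in; nothing more can be done
```

View pics/sceneF.png

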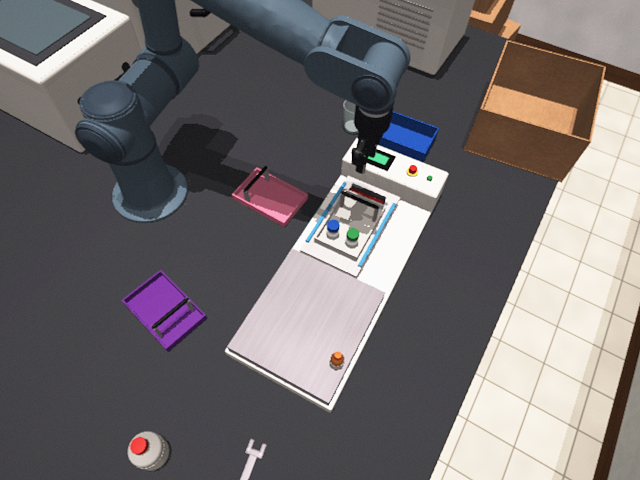

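The tray is on the plate, home against the red stop, and the job was handed in at about 23 s of the 67 s limit. The system gives no verdict.

**What I did:**
- I pinched the black bar and slid the tray along the shelf, turning it about 5° to straighten it. Then I raised the bar about 9 mm, swinging the nose up with the tail still down.
- Lowering by feel, I found the plate about 2.7 mm above the shelf. I slid the tray over the edge tilted no more than about 4° and laid it flat.
- I ran it between the strips until the push force climbed by about 2 N per mm. The buffer was then pressed in about 1.5 mm, with the largest sampled push about 9.4 N. I eased off, opened the fingers and lifted straight up.

**Last checks:**
- **Stop and switch:** the pictures show the nose against the red buffer along its length, with nothing of the yellow plunger visible in front. I could not read the switch itself, so "pressed" rests on the pictures and the forces.
- **Tray and jars:** the tray looks flat and centred, and both jars are standing.
- **Everything else:** the bottles, bin and pink and purple look-alikes look unmoved, judged by eye only. The gripper partly hides the beaker and the bin in the last picture.

**Disagreement:** the tool was pressing down on the tray with about 5 N during the last stretch on the plate, which raised the drag. It was gone once I let go.

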